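# Move a headstock template from the work board to its cradle

## Robot

A 6-joint arm with a two-finger parallel gripper is mounted at the origin on the work surface. World frame = base frame: x ahead of the robot, y to its left, z up, the work surface at z = 0. Lengths are in m, angles in rad, forces in N, time in s.
With the tool pointing down it reaches from about 0.25 to 0.725 m from the base axis. Payload 4 kg.
Tool frame: the origin (TCP) lies midway between the tips of the shut fingers; the grasp point (between the pads) lies 19 mm behind it (bot.grip_point_offset is the distance from the TCP to the grasp point, in m); z points along the fingers, y is the line along which they close (so a half turn about z gives the same grasp; the last joint's range is limited). The gripper opens to 85 mm and grips with 20 to 120 N. Pads are 22 mm wide; open, the fingers measure 114 mm over their backs; the gripper's body (76 mm by 85 mm) begins 54 mm behind the grasp point. The pads swing forward as they close: fully open they stand 13 mm farther back than shut.
Start: joints at [-1.136, 0.241, 0.005, 1.335, 0, 1.571], TCP at [0.211, -0.453, 0.231] pointing down, gripper open.
Joint ranges: [-2.72, 2.72], [-1.05, 1.87], [-1.09, 1.28], [-1.99, 2.15], [-1.42, 1.44], [-3.14, 3.14]. Speed limits (rad/s): [2.79, 2.79, 3.14, 3.14, 3.14, 3.14].

## Interface

Orientations are given as a unit quaternion [x, y, z, w].
In Python, from workcell import bot gives the robot as it stands.
- The arm moves only by the tool step_arm, never from a script. Its argument "targets" is text: rows parted by semicolons, each of 7 numbers parted by spaces: the opening, from -1 (shut) to 1 (fully open), so that 0 is half open, then the shift along the world's x, y, z normalised to -1 to 1, where 1 is 0.5 m, then the turn, a rotation vector about the world's x, y, z normalised to -1 to 1, where 1 is pi/4 rad. In form: gripper x y z wx wy wz; .... A call has 1 to 10 rows; each row is the pose to reach, as a shift and turn from the pose commanded when the call began; what a row does not reach only later rows make up. A row lasts 1/12 s, in which the tool goes at most 41.7 mm and 7.16 degrees, less where a joint would pass 70% of its speed; a pose out of reach is approached as far as the arm can. A call with a number of a shift or a turn outside -1 to 1 is refused whole. A call with a gripper value outside its range is refused whole. The fingers move at their own pace and stop on an object; the grip force is fixed at half the most. Time passes only in rows, so rows that repeat a pose let the fingers close. It gives the time, the measured TCP pose, the force, the opening and the grip force at its end, in the units of the state.
- bot.get_obs(): the state, without advancing time (a new reading comes with each control period).
- bot.camera(name): name is "scene" or "top"; returns the picture (420x560x3 uint8, red, green, blue); there is no depth.
- bot.camera_info(name): a dict with "vertical_fov" (degrees; the focal length in pixels is half the picture's height over the tangent of half this angle, whatever the lens; pixels are square), "cx", "cy" (the principal point, pixels), "D" ([k1, k2, p1, p2, k3] as OpenCV has them; the pictures are not rectified), "pose" (4x4, takes a point from camera to world coordinates). Camera axes: x right, y up, looking along -z (the intrinsics and any distortion apply to the point x, -y, -z); pixel columns grow to the right and rows downward; lengths in m; the calibration is good to about 2 mm. A picture is of the moment at which its call begins. camera_info takes no time and is no camera call.
- bot.job_done(): hands the job in; it is judged then, once.
The state is a dict: "clock": time; "joint_pos": joint angles; "joint_vel": joint speeds; "tau": joint torques, N m; "eef_pos": TCP position; "tool_rot": TCP orientation; "ft_force": force on the tool from outside, world axes, zero at the start; "ft_torque": the same for the moment, N m; "grip_width": finger opening in m; "grasp_force": force on a finger pad.
Only numpy, scipy, OpenCV 4.12 (cv2) and the standard library are available. Lean on these libraries where they do the work, as an engineer would, in place of code of your own. Each camera call takes 0.05 s, during which the arm holds its last target. There are 200 camera calls.

## Task

The thin headstock template lies flat on the raised work board, too low to grip. Its finish marks easily: pressing it on the board with no more than about 12 N, slide it until a good part of its tongue (at least 35 mm) sticks out over the board's edge, without letting it fall; then pinch the overhanging tongue, lift the template off and gently lay it flat in the cradle between the rails, paddle end snug against the end stop, and let go. Do not drop it on the bench, and leave the tape roll, tin and screwdriver where they are.

Things in the scene. Friction and masses are not known exactly. Their poses are not given: they have to be found in the camera images.
- template: Headstock routing template, bare aluminium plate 3 mm thick, about 0.16 kg (varies by a third), lying flat: a paddle 100 mm (own x) by 120 mm (own y) and, from the middle of the paddle's -y side, a tongue 46 mm wide (x) and 80 mm long. Origin: underside, centre of the paddle. Paddle spans y -60 to +60 mm, the tongue y -60 to -140 mm. The centre of mass is 24 mm from the origin towards the tongue. Starts flat on the board, tongue to the board's -y edge
- tongue_end (a point): middle of the tongue's free end, on the template at its own y = -140 mm, half way through its thickness
- board: Fixed raised plywood work board: rigid flat top 180 mm (own x) by 245 mm (own y), 18 mm thick, on two cheeks, with a fence 12 mm thick and 12 mm high along its +y edge, close behind the paddle. Origin: under its centre, 70 mm below the top surface, which is 70 to 86 mm above the bench. Slide the template over the -y edge, where it is open below. Grip between plate and wood varies: a faint press does not move it
- board_edge (a point): middle of the board's -y edge, at the top surface (own y = -122.5 mm, z = 70 mm)
- cradle: Fixed wooden cradle. Flat floor 114 mm wide (own x, between two side rails) and 110 mm long (own y -55 to +55 mm), 50 mm above its origin (50 to 62 mm above the bench). Rails and the end stop at +y: 12 mm thick, 8 mm high. The -y end is open: the tongue points and hangs out there. Origin 50 mm under the floor centre. Seated, the template origin is at own y = -5, z = 50 mm
- cradle_stop (a point): middle of the end stop's inner face, at floor height (own y = +55 mm, z = 50 mm); the paddle's end should touch this face
- tape: roll of tape lying on the bench, 90 mm across, 24 mm high; leave alone
- tin: open steel tin standing on the bench, 72 mm across, 75 mm high; leave alone
- driver: screwdriver lying on the bench; leave alone
Not all that is in view belongs to the job. Of the things like the template, leave any that is brown or orange; of the rest the larger one is meant.

How it is judged:
By the outcome, as a careful person would: the job done as asked, in the order asked, and still so for the second after the job is handed in, with the robot touching nothing.
It also fails if it takes over 70 s, if anything falls off the work surface, if the arm or the gripper's body presses on something with over 40 N, if the wrist force passes 120 N, or if a joint passes its speed limit or range.

## Working session

There is one attempt and no reset: what is moved stays moved. The work goes in short steps, Python scripts to look and compute and a tool call to move; the robot and the scene stay as the last step left them, time stands still between calls to the robot, and variables do not carry over. Pictures are saved under pics/ and viewed, at most 10 in all, crops included, and the job is handed in when it is done.

Besides the shell and the picture viewer there is one more tool, called after "Call:" as name(argument=value, ...) on one line, values as JSON. step_arm: Moves the arm, as the interface text tells. Scaled input: -1 to 1 covers 0.5 m each way for a shift and pi/4 rad each way for a turn. Its arguments: {"type":"object","properties":{"targets":{"type":"string"}},"required":["targets"]}

```bash
mkdir -p pics; python3 - <<'E'
from workcell import bot
import cv2
for n in("scene","top"):
    cv2.imwrite(f"pics/{n}0.png",bot.camera(n)[:,:,::-1]); i=bot.camera_info(n); print(n,i)
o=bot.get_obs(); print(o, bot.grip_point_offset)
E
```

```text
scene {'vertical_fov': 57.205570272621735, 'cx': 277.8394177244302, 'cy': 211.4522371326452, 'D': array([-0.0135004,  0.       ,  0.       ,  0.       ,  0.       ]), 'pose': array([[-0.28007903, -0.74873853,  0.6007881 ,  1.07641282],
       [ 0.95996223, -0.21498018,  0.17959967,  0.12311671],
       [-0.00531566,  0.62703599,  0.77897215,  0.75904639],
       [ 0.        ,  0.        ,  0.        ,  1.        ]])}
top {'vertical_fov': 52.77244851449138, 'cx': 278.60325164878833, 'cy': 203.4553724178185, 'D': array([0.03661304, 0.        , 0.        , 0.        , 0.        ]), 'pose': array([[ 0.01422405,  0.99143881, -0.12979509,  0.40429076],
       [-0.99989587,  0.01378785, -0.00425878, -0.03081641],
       [-0.00243272,  0.12984215,  0.99153169,  1.17762892],
       [ 0.        ,  0.        ,  0.        ,  1.        ]])}
{'clock': 0.1, 'joint_pos': array([-1.13598733e+00,  2.41341887e-01,  3.87354621e-03,  1.33519074e+00,
        2.83238295e-06,  1.57079987e+00]), 'joint_vel': array([ 0.00015639, -0.00199689,  0.00285478,  0.00059983, -0.00022756,
       -0.00125829]), 'tau': array([-1.16236817e-03, -3.73137438e+01,  2.53010792e+01,  1.08570783e-02,
       -1.20447621e-04,  3.32722244e-06]), 'eef_pos': array([ 0.21038563, -0.45297164,  0.23050542]), 'tool_rot': array([ 9.76460535e-01,  2.15694125e-01, -1.99512750e-04, -9.09756905e-04]), 'ft_force': array([-0.79009378,  0.16189395,  0.46025449]), 'ft_torque': array([ 0.01606015,  0.00437485, -0.04284492]), 'grasp_force': 0.0, 'grip_width': 0.08580070159781997} 0.0187
```

View pics/scene0.png

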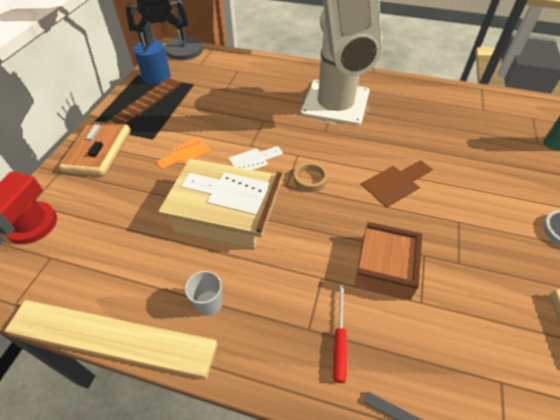

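View pics/top0.png

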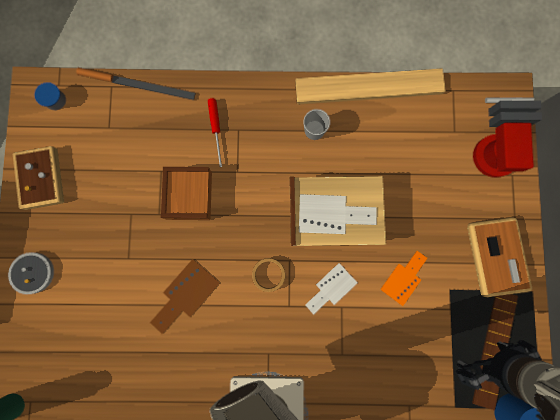

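The scene picture shows the board at about (222,200) with the silver template on it. The cradle is at (390,257). In the top picture the template paddle spans columns 300–346, the tongue reaches column 377, the board's open edge is at column 385 and the cradle is at (187,193).

```bash
python3 - <<'E'
import cv2,numpy as np
t=cv2.imread("pics/top0.png");s=cv2.imread("pics/scene0.png")
a=cv2.resize(t[165:255,280:400],None,fx=4,fy=4,interpolation=2)
b=cv2.resize(t[155:227,150:225],(400,360),interpolation=2)
cv2.imwrite("pics/tc.png",np.hstack([a,b[:, :300]]) if 0 else np.hstack([a,cv2.resize(t[155:227,152:226],(300,292),interpolation=2).copy() if 0 else cv2.copyMakeBorder(cv2.resize(t[155:227,152:226],(296,288),interpolation=2),0,72,0,0,0)]))
c=cv2.resize(s[155:247,155:290],None,fx=3,fy=3,interpolation=2); d=cv2.resize(s[215:307,345:435],None,fx=3,fy=3,interpolation=2)
cv2.imwrite("pics/sc.png",np.hstack([c,d]))
E
```

```text
(no output)
```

View pics/tc.png

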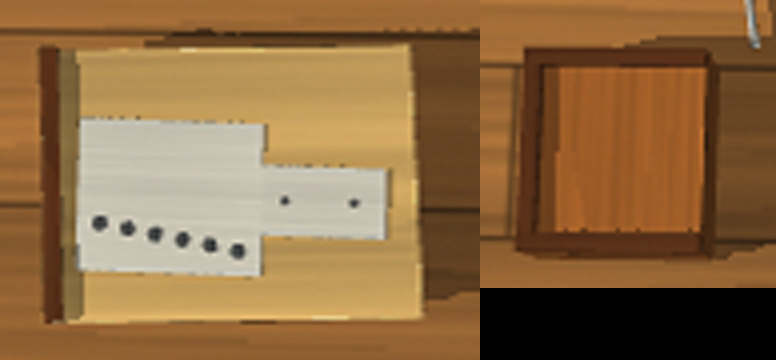

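View pics/sc.png

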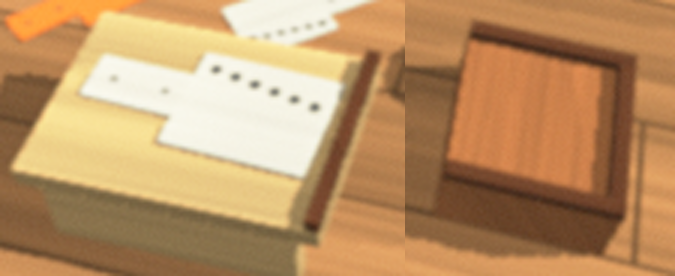

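The top crop shows the fence and the cradle's end stop on the left (+y), with the cradle open on the right (-y). The board's -y corners are at about (382.5,176) and (385.7,244.5) in top, and about (190,159) and (159,212) in scene. Next I'll triangulate.

```bash
cat > h.py <<'E'
import cv2,numpy as np
from workcell import bot
F=np.diag([1.,-1,-1])
def ray(n,uv):
    i=bot.camera_info(n);f=210/np.tan(np.radians(i["vertical_fov"]/2))
    K=np.array([[f,0,i["cx"]],[0,f,i["cy"]],[0,0,1]])
    p=cv2.undistortPoints(np.float64(uv).reshape(-1,1,2),K,i["D"])[:,0]
    P=i["pose"]; d=np.c_[p,np.ones(len(p))]@F@P[:3,:3].T
    return P[:3,3],d/np.linalg.norm(d,axis=1)[:,None]
def plane(n,uv,z):
    o,d=ray(n,uv); return o+d*((z-o[2])/d[:,2])[:,None]
def tri(a,b):
    o1,d1=ray("top",a);o2,d2=ray("scene",b);r=[]
    for u,v in zip(d1,d2):
        s=np.linalg.lstsq(np.c_[u,-v],o2-o1,rcond=None)[0]
        p,q=o1+s[0]*u,o2+s[1]*v; r.append([*((p+q)/2),np.linalg.norm(p-q)])
    return np.array(r)
def poly(img,box,f,eps=2.2):
    x0,y0,x1,y1=box;c=cv2.resize(img[y0:y1,x0:x1],None,fx=4,fy=4,interpolation=cv2.INTER_CUBIC)
    m=f(c.astype(int)).astype(np.uint8)
    m=cv2.morphologyEx(m,cv2.MORPH_CLOSE,np.ones((13,13)))
    k=max(cv2.findContours(m,0,2)[0],key=cv2.contourArea)
    p=cv2.approxPolyDP(k,eps*4,True)[:,0]
    return (p+.5)/4-.5+[x0,y0], (k[:,0]+.5)/4-.5+[x0,y0]
silver=lambda c:(c.min(2)>115)&(c.max(2)-c.min(2)<45)
E
python3 - <<'E'
from h import *
np.set_printoptions(precision=4,suppress=True)
t=cv2.imread("pics/top0.png")[:,:,::-1];s=cv2.imread("pics/scene0.png")[:,:,::-1]
print("T",poly(t,(285,180,400,250),silver)[0].tolist())
print("S",poly(s,(170,168,275,220),silver)[0].tolist())
yel=lambda c:(c[...,0]-c[...,2]>40)&(c[...,1]>150)|silver(c)
print("TB",poly(t,(285,170,400,250),yel)[0].tolist())
dark=lambda c:(c[...,0]<118)&(c[...,0]>60)&(c[...,1]<75)
print("TC",poly(t,(150,155,225,227),dark)[0].tolist())
print("SC",poly(s,(345,215,435,307),dark)[0].tolist())
E
```

```text
T [[299.625, 194.625], [299.875, 232.125], [344.375, 233.375], [345.875, 223.125], [375.875, 224.125], [375.125, 206.875], [345.875, 205.875], [345.375, 195.875]]
S [[181.375, 184.875], [209.375, 192.875], [208.125, 202.125], [255.625, 213.625], [269.375, 183.125], [225.125, 172.375], [219.375, 178.875], [190.125, 172.875]]
TB [[381.125, 176.125], [299.125, 177.875], [300.875, 242.875], [296.875, 245.125], [384.375, 243.625]]
TC [[224.375, 163.875], [162.875, 166.375], [161.875, 170.625], [149.625, 170.625], [160.125, 171.875], [158.125, 212.875], [149.625, 214.625], [171.375, 219.375], [213.125, 219.375], [224.375, 215.625], [224.375, 201.875], [211.375, 201.375], [211.625, 196.125], [224.375, 196.125]]
SC [[368.375, 223.625], [367.125, 227.375], [414.375, 238.625], [411.125, 280.375], [357.875, 268.375], [355.375, 283.875], [348.375, 284.875], [409.625, 298.875], [417.125, 287.125], [420.625, 234.375]]
```

```bash
python3 - <<'E'
from h import *
np.set_printoptions(precision=4,suppress=True)
T=[[299.6,194.6],[299.9,232.1],[344.4,233.4],[345.9,223.1],[375.9,224.1],[375.1,206.9],[345.9,205.9],[345.4,195.9]]
S=[[255.6,213.6],[269.4,183.1],[225.1,172.4],[219.4,178.9],[190.1,172.9],[181.4,184.9],[209.4,192.9],[208.1,202.1]]
M=np.array([[50,60],[-50,60],[-50,-60],[-23,-60],[-23,-140],[23,-140],[23,-60],[50,-60]])/1e3
p=tri(T,S);print(p,p[:,2].mean())
z=p[:,2].mean()
for n,uv in(("top",T),("scene",S)):
    q=plane(n,uv,z)[:,:2];a=M-M.mean(0);b=q-q.mean(0)
    th=np.arctan2((a[:,0]*b[:,1]-a[:,1]*b[:,0]).sum(),(a*b).sum());R=np.array([[np.cos(th),-np.sin(th)],[np.sin(th),np.cos(th)]])
    o=q.mean(0)-R@M.mean(0);print(n,"org",o,"yaw",np.degrees(th),"scale",np.linalg.norm(b)/np.linalg.norm(a),"res",np.abs(q-o-M@R.T).max())
print("board edge",tri([[382,176],[385.2,244]],[[159.5,211.7],[190,159]]))
print("cradle outer +y,-y; inner stop");print(tri([[163.2,167],[161.3,217.5],[210,167.5],[167.7,171.5],[167,213]],[[418.3,286],[422,234],[358.3,276],[412.5,280],[416.8,238]]))
E
```

```text
[[ 0.5721 -0.0805  0.0794  0.0008]
 [ 0.4734 -0.0802  0.0786  0.0046]
 [ 0.4714 -0.195   0.0813  0.0047]
 [ 0.498  -0.1989  0.0838  0.0042]
 [ 0.4967 -0.2769  0.0814  0.0037]
 [ 0.5418 -0.2765  0.0847  0.0003]
 [ 0.5442 -0.2026  0.0814  0.0021]
 [ 0.5699 -0.199   0.0786  0.004 ]] 0.08114500753069225
top org [ 0.522 -0.14 ] yaw -0.7431103919666819 scale 0.9830150073463273 res 0.0029358912214332844
scene org [ 0.5224 -0.1376] yaw -2.0123743074574953 scale 0.9939824657610626 res 0.005434689842403688
board edge [[ 0.6247 -0.2963  0.0752  0.0037]
 [ 0.446  -0.3013  0.0758  0.0036]]
cradle outer +y,-y; inner stop
[[0.6449 0.2866 0.0606 0.0026]
 [0.509  0.2866 0.0574 0.0041]
 [0.648  0.1656 0.0472 0.007 ]
 [0.6332 0.2747 0.0587 0.0029]
 [0.5215 0.2749 0.0545 0.0079]]
```

Template: origin about (0.522, -0.139), yaw about -1°, top surface about 0.081. The board edge is at y≈-0.299 and the cradle stop at about (0.577, 0.275). I'll move above the template's centre of mass with the fingers shut.

Call:
step_arm(targets="-1 0.624 0.586 -0.15 0 0 1;-1 0.624 0.586 -0.15 0 0 1;-1 0.624 0.586 -0.15 0 0 1;-1 0.624 0.586 -0.15 0 0 1;-1 0.624 0.586 -0.15 0 0 1;-1 0.624 0.586 -0.15 0 0 1;-1 0.624 0.586 -0.15 0 0 1;-1 0.624 0.586 -0.15 0 0 1;-1 0.624 0.586 -0.15 0 0 1;-1 0.624 0.586 -0.15 0 0 1")

```text
clock: 0.93
eef_pos: [0.5107, -0.1707, 0.1587]
tool_rot: [0.82, 0.573, -0.0, -0.0]
ft_force: [1.0, -1.3, 0.4]
grip_width: 0.0001
grasp_force: 0.0
```

Call:
step_arm(targets="-1 0 0 -0.06 0 0 0.42;-1 0 0 -0.1 0 0 0.42;-1 0 0 -0.11 0 0 0.42;-1 0 0 -0.11 0 0 0.42;-1 0 0 -0.11 0 0 0.42")

```text
clock: 1.35
eef_pos: [0.5094, -0.1723, 0.1038]
tool_rot: [0.715, 0.699, -0.0, -0.001]
ft_force: [-0.3, -1.2, 0.0]
grip_width: -0.0
grasp_force: 0.0
```

Call:
step_arm(targets="-1 0.025 0.02 0 0 0 0;-1 0.025 0.02 -0.02 0 0 0;-1 0.025 0.02 -0.03 0 0 0;-1 0.025 0.02 -0.03 0 0 0;-1 0.025 0.02 -0.03 0 0 0")

```text
clock: 1.77
eef_pos: [0.5217, -0.1625, 0.0889]
tool_rot: [0.715, 0.7, -0.0, -0.001]
ft_force: [0.3, -0.4, 0.4]
grip_width: 0.0001
grasp_force: 0.0
```

Call:
step_arm(targets="-1 0 0 -0.002 0 0 0;-1 0 0 -0.004 0 0 0;-1 0 0 -0.004 0 0 0")

```text
clock: 2.02
eef_pos: [0.5222, -0.1627, 0.0874]
tool_rot: [0.715, 0.7, 0.0, 0.0]
ft_force: [-0.4, 1.0, -0.1]
grip_width: -0.0001
grasp_force: 0.0
```

Call:
step_arm(targets="-1 0 0 -0.002 0 0 0;-1 0 0 -0.004 0 0 0;-1 0 0 -0.004 0 0 0")

```text
clock: 2.27
eef_pos: [0.5221, -0.1625, 0.0852]
tool_rot: [0.714, 0.7, -0.0, -0.0]
ft_force: [-0.6, 0.3, -0.4]
grip_width: 0.0002
grasp_force: 0.0
```

Call:
step_arm(targets="-1 0 0 -0.002 0 0 0;-1 0 0 -0.002 0 0 0;-1 0 0 -0.002 0 0 0")

```text
clock: 2.52
eef_pos: [0.5223, -0.1625, 0.0843]
tool_rot: [0.714, 0.7, -0.0, -0.0]
ft_force: [-0.1, 0.2, -0.0]
grip_width: 0.0003
grasp_force: 0.0
```

Call:
step_arm(targets="-1 0 0 -0.002 0 0 0;-1 0 0 -0.002 0 0 0;-1 0 0 -0.002 0 0 0")

```text
clock: 2.77
eef_pos: [0.5222, -0.1625, 0.0833]
tool_rot: [0.714, 0.7, -0.0, -0.0]
ft_force: [-0.6, -1.0, -0.7]
grip_width: 0.0001
grasp_force: 0.0
```

Call:
step_arm(targets="-1 0 0 -0.001 0 0 0;-1 0 0 -0.001 0 0 0;-1 0 0 -0.001 0 0 0")

```text
clock: 3.02
eef_pos: [0.5222, -0.1625, 0.0829]
tool_rot: [0.714, 0.7, -0.0, -0.0]
ft_force: [0.1, 0.4, -0.4]
grip_width: -0.0001
grasp_force: 0.0
```

Call:
step_arm(targets="-1 0 0 -0.002 0 0 0;-1 0 0 -0.002 0 0 0;-1 0 0 -0.002 0 0 0")

```text
clock: 3.27
eef_pos: [0.5222, -0.1625, 0.0818]
tool_rot: [0.714, 0.7, -0.0, -0.0]
ft_force: [-1.1, 0.2, -0.7]
grip_width: -0.0002
grasp_force: 0.0
```

Call:
step_arm(targets="-1 0 0 -0.001 0 0 0;-1 0 0 -0.001 0 0 0;-1 0 0 -0.001 0 0 0")

```text
clock: 3.52
eef_pos: [0.5223, -0.1625, 0.0814]
tool_rot: [0.714, 0.7, 0.0, -0.0]
ft_force: [-0.1, -0.5, -0.8]
grip_width: -0.0002
grasp_force: 0.0
```

Call:
step_arm(targets="-1 0 0 -0.001 0 0 0;-1 0 0 -0.001 0 0 0;-1 0 0 -0.001 0 0 0")

```text
clock: 3.77
eef_pos: [0.5223, -0.1625, 0.0808]
tool_rot: [0.714, 0.7, -0.0, -0.0]
ft_force: [0.0, -0.2, 0.3]
grip_width: 0.0002
grasp_force: 0.0
```

Call:
step_arm(targets="-1 0 0 -0.001 0 0 0;-1 0 0 -0.001 0 0 0;-1 0 0 -0.001 0 0 0")

```text
clock: 4.02
eef_pos: [0.5224, -0.1625, 0.0806]
tool_rot: [0.714, 0.7, 0.0, 0.0]
ft_force: [-0.4, 0.1, 1.9]
grip_width: -0.0002
grasp_force: 0.9
```

Call:
step_arm(targets="-1 0 0 -0.001 0 0 0;-1 0 0 -0.001 0 0 0;-1 0 0 -0.001 0 0 0")

```text
clock: 4.27
eef_pos: [0.5224, -0.1625, 0.0806]
tool_rot: [0.714, 0.7, 0.0, 0.0]
ft_force: [-1.5, 0.1, 5.2]
grip_width: -0.0002
grasp_force: 2.5
```

Call:
step_arm(targets="-1 0 0 -0.001 0 0 0;-1 0 0 -0.001 0 0 0;-1 0 0 -0.001 0 0 0")

```text
clock: 4.52
eef_pos: [0.5224, -0.1626, 0.0806]
tool_rot: [0.714, 0.7, 0.0, 0.0]
ft_force: [-2.1, 1.2, 8.0]
grip_width: 0.0003
grasp_force: 4.0
```

Call:
step_arm(targets="-1 0 -0.006 0 0 0 0;-1 0 -0.012 0 0 0 0;-1 0 -0.02 0 0 0 0;-1 0 -0.03 0 0 0 0;-1 0 -0.03 0 0 0 0")

```text
clock: 4.93
eef_pos: [0.5235, -0.1779, 0.0806]
tool_rot: [0.714, 0.7, 0.001, 0.001]
ft_force: [-0.3, 0.8, 5.7]
grip_width: -0.0003
grasp_force: 2.9
```

```bash
cat > m.py <<'E'
from h import *
np.set_printoptions(precision=4,suppress=True)
s=bot.camera("scene");t=bot.camera("top")
cv2.imwrite("pics/s.png",s[:,:,::-1]);cv2.imwrite("pics/t.png",t[:,:,::-1])
for n,im,b in(("top",t,(285,180,430,250)),("scene",s,(120,160,275,220))):
    p=poly(im,b,silver)[0];print(n);print(np.c_[p,plane(n,p,.081)[:,:2]])
print(bot.get_obs()["ft_force"],bot.get_obs()["eef_pos"])
E
python3 m.py
```

```text
top
[[305.625  194.125    0.5735  -0.0965]
 [304.625  230.875    0.4772  -0.0945]
 [326.125  232.375    0.4741  -0.1501]
 [320.125  249.375    0.4302  -0.1347]
 [379.375  249.375    0.4325  -0.2866]
 [376.125  221.625    0.5039  -0.2795]
 [369.125  218.625    0.5114  -0.2615]
 [369.125  204.625    0.5481  -0.262 ]
 [375.625  199.375    0.5621  -0.2791]
 [387.875  205.125    0.5474  -0.3106]
 [393.125  226.125    0.4928  -0.323 ]
 [399.875  209.375    0.5367  -0.3414]
 [405.125  179.625    0.6155  -0.3568]
 [344.375  179.625    0.6134  -0.1981]
 [339.375  193.875    0.5753  -0.1848]]
scene
[[175.125  184.375    0.5414  -0.2939]
 [202.875  192.125    0.5461  -0.2197]
 [201.625  200.875    0.572   -0.2117]
 [248.125  212.375    0.5745  -0.0969]
 [262.875  182.125    0.4764  -0.0933]
 [227.625  173.375    0.4722  -0.1856]
 [225.125  189.875    0.5249  -0.1717]
 [220.375  190.375    0.5295  -0.1819]
 [215.875  183.875    0.5129  -0.2001]
 [203.125  181.125    0.513   -0.2332]
 [202.875  176.625    0.4992  -0.2398]
 [183.125  172.625    0.4999  -0.2922]]
[-0.2097 -0.0195  6.2281] [ 0.5235 -0.1779  0.0806]
```

Call:
step_arm(targets="-1 0 -0.01 -0.0005 0 0 0;-1 0 -0.02 -0.0005 0 0 0;-1 0 -0.03 -0.0005 0 0 0;-1 0 -0.04 -0.0005 0 0 0;-1 0 -0.05 -0.0005 0 0 0;-1 0 -0.06 -0.0005 0 0 0;-1 0 -0.06 -0.0005 0 0 0")

```text
clock: 5.62
eef_pos: [0.5237, -0.2081, 0.0806]
tool_rot: [0.714, 0.7, 0.001, 0.001]
ft_force: [-0.4, 1.2, 7.6]
grip_width: -0.0001
grasp_force: 3.4
```

Call:
step_arm(targets="-1 0 -0.01 0 0 0 0;-1 0 -0.02 0 0 0 0;-1 0 -0.03 0 0 0 0;-1 0 -0.04 0 0 0 0;-1 0 -0.05 0 0 0 0;-1 0 -0.06 0 0 0 0;-1 0 -0.06 0 0 0 0")

```text
clock: 6.2
eef_pos: [0.5236, -0.2381, 0.0806]
tool_rot: [0.714, 0.7, 0.001, 0.001]
ft_force: [-0.6, 0.9, 6.7]
grip_width: 0.0001
grasp_force: 3.4
```

```bash
python3 m.py
```

```text
top
[[328.625  194.125    0.5743  -0.1567]
 [327.875  231.875    0.4755  -0.1546]
 [360.875  233.125    0.4735  -0.2398]
 [355.125  249.375    0.4315  -0.2245]
 [414.625  249.375    0.434   -0.3765]
 [412.625  240.875    0.4556  -0.372 ]
 [405.625  236.375    0.4669  -0.3545]
 [400.375  226.875    0.4912  -0.3416]
 [401.875  221.375    0.5055  -0.3458]
 [393.625  223.125    0.5006  -0.3245]
 [395.625  218.125    0.5137  -0.3299]
 [391.125  214.875    0.522   -0.3185]
 [386.125  218.625    0.5121  -0.3054]
 [376.125  216.375    0.5175  -0.2797]
 [363.875  231.875    0.4768  -0.2475]
 [360.375  232.125    0.4761  -0.2385]
 [354.375  208.375    0.5377  -0.2236]
 [359.375  194.875    0.5734  -0.237 ]]
scene
[[153.375  179.875    0.5424  -0.3514]
 [179.625  187.125    0.5466  -0.2795]
 [178.625  195.875    0.5726  -0.2697]
 [223.875  206.625    0.5739  -0.1558]
 [239.375  177.125    0.4762  -0.1534]
 [203.625  168.375    0.4723  -0.2493]
 [200.125  176.375    0.5002  -0.2466]
 [201.125  184.875    0.5257  -0.233 ]
 [196.875  185.375    0.53    -0.2421]
 [191.125  178.375    0.5125  -0.265 ]
 [177.125  175.375    0.5126  -0.3024]
 [176.875  170.875    0.4986  -0.3098]
 [161.375  168.375    0.5012  -0.3509]]
[-0.1275  0.0621  5.046 ] [ 0.5236 -0.2381  0.0806]
```

Call:
step_arm(targets="-1 0 -0.01 0 0 0 0;-1 0 -0.016 0 0 0 0;-1 0 -0.016 0 0 0 0;-1 0 -0.016 0.02 0 0 0;-1 0 -0.016 0.08 0 0 0;-1 0 -0.016 0.08 0 0 0")

```text
clock: 6.8
eef_pos: [0.5249, -0.2468, 0.1241]
tool_rot: [0.714, 0.7, 0.001, 0.004]
ft_force: [0.8, -0.4, 0.9]
grip_width: 0.0002
grasp_force: 0.0
```

Call:
step_arm(targets="1 0 -0.05 0.04 0 0 0;1 0 -0.1 0.04 0 0 0;1 0 -0.15 0.04 0 0 0;1 0 -0.15 0.04 0 0 0;1 0 -0.15 0.04 0 0 0;1 0 -0.15 0.04 0 0 0")

```text
clock: 7.3
eef_pos: [0.5219, -0.3202, 0.1388]
tool_rot: [0.715, 0.7, 0.0, -0.001]
ft_force: [0.9, 0.8, -0.5]
grip_width: 0.0721
grasp_force: 0.0
```

```bash
python3 m.py
```

```text
top
[[331.125  194.875    0.5724  -0.1632]
 [331.125  232.125    0.4749  -0.163 ]
 [376.625  233.375    0.4735  -0.2803]
 [377.375  223.375    0.4994  -0.2826]
 [399.125  223.125    0.5009  -0.3386]
 [397.375  207.125    0.5425  -0.3351]
 [377.375  205.625    0.5457  -0.2834]
 [375.875  195.625    0.572   -0.2799]]
scene
[[150.375  179.625    0.5436  -0.3589]
 [176.625  185.875    0.5449  -0.2882]
 [176.375  195.375    0.5727  -0.2755]
 [220.875  205.875    0.5737  -0.1632]
 [236.625  176.375    0.4757  -0.1607]
 [195.125  166.375    0.4716  -0.2726]
 [184.125  172.625    0.4992  -0.2898]
 [159.125  167.125    0.4988  -0.3584]
 [153.875  159.625    0.478   -0.384 ]
 [155.875  170.875    0.5129  -0.3601]]
[0.2277 0.7987 0.6624] [ 0.5221 -0.3195  0.1389]
```

View pics/s.png

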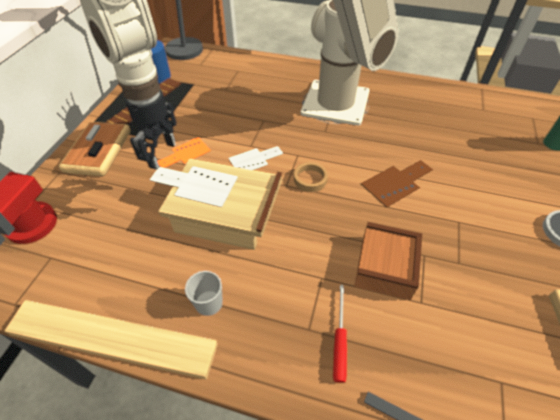

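The template overhangs the edge by about 60 mm; in the scene picture the tongue end is at about (152,174). I'll lower the open fingers around the tongue.

Call:
step_arm(targets="1 0 -0.002 -0.04 0 0 0;1 0 -0.002 -0.08 0 0 0;1 0 -0.002 -0.12 0 0 0;1 0 -0.002 -0.168 0 0 0;1 0 -0.002 -0.168 0 0 0;1 0 -0.002 -0.168 0 0 0")

```text
clock: 7.9
eef_pos: [0.5212, -0.3199, 0.0539]
tool_rot: [0.714, 0.7, -0.0, -0.002]
ft_force: [0.8, -0.1, 0.4]
grip_width: 0.0853
grasp_force: 0.0
```

```bash
python3 - <<'E'
from h import *
s=bot.camera("scene");t=bot.camera("top")
a=cv2.resize(s[110:220,105:245],(560,440),interpolation=2)[:, :, ::-1]
cv2.imwrite("pics/g1.png",a)
E
```

```text
(no output)
```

View pics/g1.png

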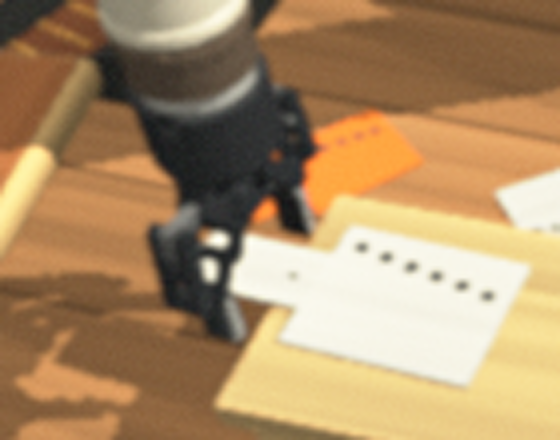

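The fingers straddle the tongue clear of the board edge, with tips at about (230,330) and (300,225) in the crop. I'll close.

Call:
step_arm(targets="-1 0 0 0 0 0 0;-1 0 0 0 0 0 0;-1 0 0 0 0 0 0;-1 0 0 0 0 0 0;-1 0 0 0 0 0 0;-1 0 0 0 0 0 0")

```text
clock: 8.5
eef_pos: [0.5229, -0.3219, 0.0567]
tool_rot: [0.714, 0.7, 0.0, 0.001]
ft_force: [-0.3, 0.5, 6.7]
grip_width: 0.0443
grasp_force: 60.1
```

Call:
step_arm(targets="-1 0 0 0.005 0 0 0;-1 0 0 0.01 0 0 0;-1 0 0 0.02 0 0 0;-1 0 0 0.03 0 0 0;-1 0 0 0.03 0 0 0")

```text
clock: 8.92
eef_pos: [0.5228, -0.3219, 0.0712]
tool_rot: [0.714, 0.7, 0.0, 0.001]
ft_force: [0.4, -0.1, -2.0]
grip_width: 0.0441
grasp_force: 61.2
```

```bash
python3 - <<'E'
from h import *
s=bot.camera("scene");t=bot.camera("top")
print(bot.get_obs()["ft_force"],bot.get_obs()["ft_torque"])
a=cv2.resize(s[110:220,105:245],(560,440),interpolation=2)[:, :, ::-1]
cv2.imwrite("pics/g2.png",a)
E
```

```text
[-0.3463281   0.25683754 -1.96564285] [-0.20474978 -0.00425604 -0.08007215]
```

View pics/g2.png

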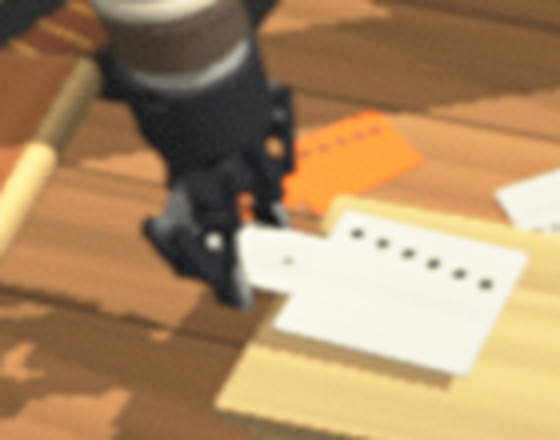

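Lifted and level: the wrist force shows about 2 N of weight. I'll raise it and carry it to the cradle.

Call:
step_arm(targets="-1 0 0 0.02 0 0 0;-1 0 0 0.05 0 0 0;-1 0 0 0.09 0 0 0;-1 0 0 0.13 0 0 0;-1 0 0 0.16 0 0 0;-1 0 0 0.16 0 0 0")

```text
clock: 9.52
eef_pos: [0.5244, -0.3228, 0.1548]
tool_rot: [0.714, 0.7, 0.001, 0.004]
ft_force: [1.1, -0.8, -2.0]
grip_width: 0.044
grasp_force: 61.3
```

Call:
step_arm(targets="-1 0.003 0.02 0 0 0 0;-1 0.006 0.06 0 0 0 0;-1 0.012 0.11 0 0 0 0;-1 0.02 0.16 0 0 0 0;-1 0.026 0.21 0 0 0 0;-1 0.032 0.26 0 0 0 0;-1 0.04 0.31 0 0 0 0;-1 0.044 0.36 0 0 0 0;-1 0.05 0.4 0 0 0 0;-1 0.052 0.42 0 0 0 0")

```text
clock: 10.35
eef_pos: [0.5471, -0.1081, 0.1484]
tool_rot: [0.713, 0.701, -0.001, -0.002]
ft_force: [-0.6, -0.0, -3.2]
grip_width: 0.0442
grasp_force: 61.3
```

Call:
step_arm(targets="-1 0.003 0.03 0 0 0 0;-1 0.006 0.07 0 0 0 0;-1 0.012 0.12 0 0 0 0;-1 0.02 0.17 0 0 0 0;-1 0.026 0.22 0 0 0 0;-1 0.032 0.27 0 0 0 0;-1 0.04 0.32 0 0 0 0;-1 0.044 0.36 0 0 0 0;-1 0.05 0.39 0 0 0 0;-1 0.052 0.4 0 0 0 0")

```text
clock: 11.18
eef_pos: [0.5736, 0.0906, 0.1488]
tool_rot: [0.713, 0.701, -0.001, -0.001]
ft_force: [-0.3, 0.2, -1.4]
grip_width: 0.044
grasp_force: 61.3
```

Call:
step_arm(targets="-1 0 0 0 0 0 0;-1 0 0 0 0 0 0;-1 0 0 0 0 0 0")

```text
clock: 11.43
eef_pos: [0.5738, 0.0873, 0.1497]
tool_rot: [0.715, 0.699, -0.001, -0.0]
ft_force: [-0.1, 0.7, -2.4]
grip_width: 0.0443
grasp_force: 61.3
```

```bash
python3 - <<'E'
from h import *
s=bot.camera("scene");t=bot.camera("top")
cv2.imwrite("pics/s3.png",s[:,:,::-1]);cv2.imwrite("pics/t3.png",t[:,:,::-1])
np.set_printoptions(precision=4,suppress=True)
for n,im,b in(("top",t,(150,140,285,235)),("scene",s,(290,170,450,310))):
    print(n,poly(im,b,silver)[0].tolist())
o=bot.get_obs();print(o["ft_force"],o["ft_torque"],o["eef_pos"])
a=cv2.resize(s[140:310,290:450],(480,510),interpolation=2);b=cv2.resize(t[140:240,150:260],(310,282),interpolation=2)
cv2.imwrite("pics/g3.png",np.hstack([a,cv2.copyMakeBorder(b,0,510-282,0,0,0)])[:,:,::-1])
E
```

```text
top [[166.875, 139.625], [166.375, 234.375], [234.875, 234.375], [224.875, 193.125], [208.375, 163.875], [208.625, 160.125], [218.625, 160.875], [220.375, 168.375], [231.125, 173.875], [233.625, 179.125], [229.625, 154.625], [230.875, 139.625], [182.125, 139.625], [181.875, 151.125], [177.625, 150.875], [177.375, 139.625]]
scene [[338.125, 202.375], [336.125, 212.875], [350.125, 216.875], [349.375, 227.875], [412.625, 243.375], [415.875, 203.625], [359.625, 190.125], [355.125, 198.375], [342.375, 196.125]]
[-0.1138 -0.0115 -1.0073] [-0.151  -0.0082 -0.0692] [0.5741 0.0872 0.15  ]
```

View pics/g3.png

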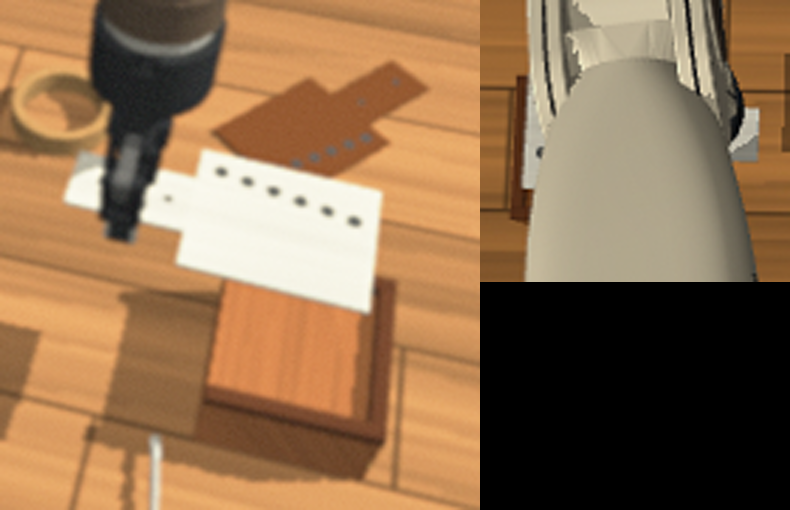

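The plate sits level above the cradle. In the scene picture its paddle corners are at about (412,243), (416,204), (360,190) and (349,228).

```bash
python3 - <<'E'
from h import *
np.set_printoptions(precision=4,suppress=True)
S=[[412.9,243.6],[416.2,203.3],[359.5,189.8],[354.9,198.2],[349.9,217.1],[349.1,228.1]]
M=np.array([[50,60],[-50,60],[-50,-60],[-23,-60],[23,-60],[50,-60]])/1e3
q=plane("scene",S,.1735);print(q[:,:2])
i=bot.camera_info("scene");f=210/np.tan(np.radians(i["vertical_fov"]/2))
_,r,t=cv2.solvePnP(np.c_[M,0*M[:,0]],np.array(S),np.array([[f,0,i["cx"]],[0,f,i["cy"]],[0,0,1]]),i["D"])
P=i["pose"];R=P[:3,:3]@F@cv2.Rodrigues(r)[0];print("pnp",P[:3,:3]@F@t[:,0]+P[:3,3]);print(R)
# cradle rim, both views at two rim heights
for z in(.058,.064,.070):
    print(z,"scene +y outer(+x,-x), inner(+x,-x)\n",plane("scene",[[418.3,286],[422,234],[412.5,280],[416.8,238],[368,222.8]],z)[:,:2].ravel(),"\n top",plane("top",[[163.2,167],[161.3,217.5],[167.7,171.5],[167,213],[210,167.5]],z)[:,:2].ravel())
E
```

```text
[[0.6291 0.2465]
 [0.5291 0.2462]
 [0.5243 0.1325]
 [0.5494 0.1271]
 [0.5999 0.1255]
 [0.6264 0.1285]]
pnp [0.5714 0.1883 0.1668]
[[ 0.9994  0.0129  0.0333]
 [-0.0137  0.9996  0.0256]
 [-0.0329 -0.026   0.9991]]
0.058 scene +y outer(+x,-x), inner(+x,-x)
 [0.6431 0.2886 0.509  0.2886 0.6324 0.2763 0.5233 0.2781 0.5109 0.1684] 
 top [0.6455 0.286  0.509  0.2843 0.6333 0.2734 0.5212 0.2699 0.646  0.1603]
0.064 scene +y outer(+x,-x), inner(+x,-x)
 [0.6468 0.2872 0.5138 0.2872 0.6362 0.275  0.528  0.2768 0.5157 0.1681] 
 top [0.6442 0.2843 0.5084 0.2826 0.6321 0.2717 0.5206 0.2683 0.6447 0.1593]
0.07 scene +y outer(+x,-x), inner(+x,-x)
 [0.6505 0.2858 0.5187 0.2858 0.64   0.2737 0.5327 0.2755 0.5205 0.1677] 
 top [0.6429 0.2826 0.5079 0.2809 0.6309 0.2701 0.5199 0.2667 0.6434 0.1582]
```

Plate and cradle are already aligned in x (centre about 0.577), and the stop is at y≈0.275. I'll lower to just above the rails, about 10 mm short of the stop.

Call:
step_arm(targets="-1 0.002 0.02 -0.03 0 0 0.02;-1 0.005 0.038 -0.08 0 0 0.02;-1 0.005 0.038 -0.13 0 0 0.02;-1 0.005 0.038 -0.17 0 0 0.02;-1 0.005 0.038 -0.19 0 0 0.02;-1 0.005 0.038 -0.19 0 0 0.02;-1 0.005 0.038 -0.19 0 0 0.02")

```text
clock: 12.12
eef_pos: [0.5767, 0.1069, 0.0552]
tool_rot: [0.709, 0.705, -0.0, -0.0]
ft_force: [0.0, 1.1, -0.8]
grip_width: 0.0443
grasp_force: 61.4
```

```bash
python3 - <<'E'
from h import *
s=bot.camera("scene");np.set_printoptions(precision=4,suppress=True)
p=poly(s,(290,200,450,310),silver)[0];print(np.c_[p,plane("scene",p,.0785)[:,:2]])
o=bot.get_obs();print(o["ft_force"],o["ft_torque"],o["eef_pos"])
cv2.imwrite("pics/g4.png",cv2.resize(s[180:310,300:450],(750,600*650//650)[:2] if 0 else (690,598),interpolation=2)[:,:,::-1])
E
```

```text
[[346.375  227.375    0.5531   0.1233]
 [340.125  243.375    0.5986   0.1178]
 [353.125  247.625    0.6017   0.1461]
 [352.125  258.125    0.628    0.1484]
 [409.875  271.875    0.6281   0.2655]
 [412.875  233.125    0.5286   0.2646]
 [360.875  220.875    0.5264   0.1512]
 [356.875  229.125    0.5515   0.1462]]
[-0.1907 -0.0208 -2.1098] [-0.177  -0.0576  0.0274] [0.5777 0.1072 0.0563]
```

View pics/g4.png

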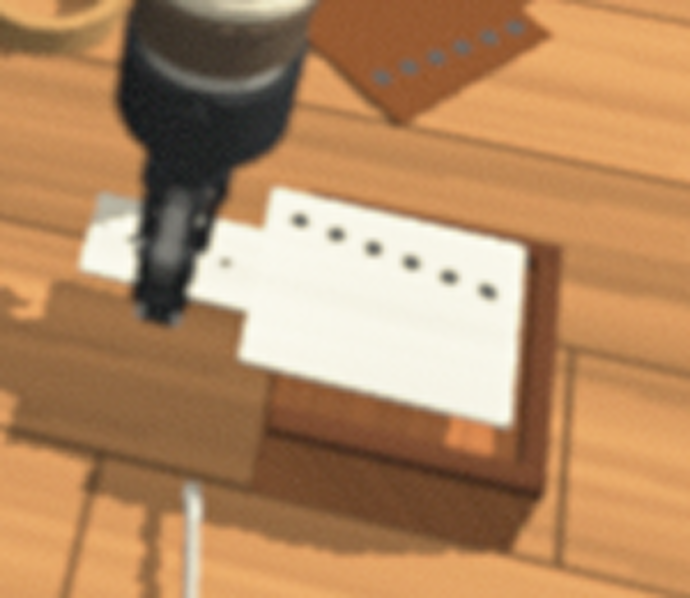

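Well centred between the rails and about 10 mm short of the stop. I'll descend in small steps, watching the force.

Call:
step_arm(targets="-1 0 0 -0.012 0 0 0;-1 0 0 -0.02 0 0 0;-1 0 0 -0.02 0 0 0;-1 0 0 -0.02 0 0 0")

```text
clock: 12.5
eef_pos: [0.5767, 0.1075, 0.0453]
tool_rot: [0.709, 0.705, 0.0, 0.0]
ft_force: [-0.3, -0.1, -1.5]
grip_width: 0.0438
grasp_force: 61.4
```

Call:
step_arm(targets="-1 0 0 -0.004 0 0 0;-1 0 0 -0.004 0 0 0;-1 0 0 -0.004 0 0 0")

```text
clock: 12.75
eef_pos: [0.5768, 0.1075, 0.0432]
tool_rot: [0.709, 0.705, 0.0, -0.0]
ft_force: [-0.5, 0.8, -2.2]
grip_width: 0.0439
grasp_force: 61.4
```

Call:
step_arm(targets="-1 0 0 -0.004 0 0 0;-1 0 0 -0.004 0 0 0;-1 0 0 -0.004 0 0 0")

```text
clock: 13.0
eef_pos: [0.5767, 0.1075, 0.041]
tool_rot: [0.709, 0.705, -0.0, -0.0]
ft_force: [0.6, -0.1, -2.2]
grip_width: 0.0441
grasp_force: 61.4
```

Call:
step_arm(targets="-1 0 0 -0.003 0 0 0;-1 0 0 -0.003 0 0 0;-1 0 0 -0.003 0 0 0")

```text
clock: 13.25
eef_pos: [0.5767, 0.1075, 0.0395]
tool_rot: [0.709, 0.705, -0.0, -0.0]
ft_force: [0.4, 0.1, -1.7]
grip_width: 0.0441
grasp_force: 61.4
```

Call:
step_arm(targets="-1 0 0 -0.003 0 0 0;-1 0 0 -0.003 0 0 0;-1 0 0 -0.003 0 0 0")

```text
clock: 13.5
eef_pos: [0.5767, 0.1075, 0.038]
tool_rot: [0.709, 0.705, -0.0, -0.0]
ft_force: [0.3, 0.8, -2.5]
grip_width: 0.0439
grasp_force: 61.4
```

Call:
step_arm(targets="-1 0 0 -0.002 0 0 0;-1 0 0 -0.002 0 0 0;-1 0 0 -0.002 0 0 0")

```text
clock: 13.75
eef_pos: [0.5768, 0.1075, 0.0371]
tool_rot: [0.709, 0.705, -0.0, -0.0]
ft_force: [-0.6, -0.7, -1.8]
grip_width: 0.0439
grasp_force: 61.4
```

Call:
step_arm(targets="-1 0 0 -0.002 0 0 0;-1 0 0 -0.002 0 0 0;-1 0 0 -0.002 0 0 0")

```text
clock: 14.0
eef_pos: [0.5768, 0.1075, 0.0361]
tool_rot: [0.709, 0.705, 0.0, -0.0]
ft_force: [-0.5, -0.4, -1.7]
grip_width: 0.0439
grasp_force: 61.4
```

Call:
step_arm(targets="-1 0 0 -0.002 0 0 0;-1 0 0 -0.002 0 0 0;-1 0 0 -0.002 0 0 0")

```text
clock: 14.25
eef_pos: [0.5768, 0.1075, 0.0352]
tool_rot: [0.709, 0.705, 0.0, 0.0]
ft_force: [-0.2, 0.3, -1.2]
grip_width: 0.0442
grasp_force: 61.4
```

Call:
step_arm(targets="-1 0 0 -0.002 0 0 0;-1 0 0 -0.002 0 0 0;-1 0 0 -0.002 0 0 0")

```text
clock: 14.5
eef_pos: [0.5768, 0.1075, 0.0341]
tool_rot: [0.709, 0.705, 0.0, -0.0]
ft_force: [-0.2, -0.8, -0.9]
grip_width: 0.0439
grasp_force: 61.4
```

Call:
step_arm(targets="-1 0 0 -0.001 0 0 0;-1 0 0 -0.001 0 0 0;-1 0 0 -0.001 0 0 0")

```text
clock: 14.75
eef_pos: [0.5768, 0.1075, 0.0336]
tool_rot: [0.709, 0.705, 0.0, 0.0]
ft_force: [0.5, 0.2, -1.5]
grip_width: 0.0441
grasp_force: 61.4
```

Call:
step_arm(targets="-1 0 0 -0.001 0 0 0;-1 0 0 -0.001 0 0 0;-1 0 0 -0.001 0 0 0")

```text
clock: 15.0
eef_pos: [0.5768, 0.1075, 0.0332]
tool_rot: [0.709, 0.705, 0.0, 0.0]
ft_force: [0.2, -0.8, -1.1]
grip_width: 0.0438
grasp_force: 61.4
```

```bash
cat > q.py <<'E'
from h import *
np.set_printoptions(precision=4,suppress=True)
s=bot.camera("scene");p=poly(s,(290,200,450,310),silver)[0];print(np.c_[p,plane("scene",p,.057)[:,:2]])
f=[]
for k in range(4): bot.camera("scene");o=bot.get_obs();f.append(np.r_[o["ft_force"],o["ft_torque"]])
print(np.mean(f,0),o["eef_pos"])
E
python3 q.py
```

```text
[[345.125  233.625    0.5545   0.1236]
 [339.125  248.875    0.5983   0.1182]
 [351.875  252.875    0.6008   0.1465]
 [351.625  263.625    0.6276   0.1504]
 [408.375  275.875    0.6244   0.2677]
 [411.375  237.125    0.5234   0.2666]
 [360.125  226.625    0.5259   0.1529]
 [355.875  234.875    0.5513   0.1472]]
[ 0.1362  0.2391 -1.5036 -0.0083 -0.0532  0.0012] [0.5768 0.1075 0.0332]
```

The moment about x has vanished, so the paddle's far end is touching the floor. I'll slide gently to the stop.

Call:
step_arm(targets="-1 0 0.004 0 0 0 0;-1 0 0.008 0 0 0 0;-1 0 0.01 0 0 0 0;-1 0 0.01 0 0 0 0")

```text
clock: 15.58
eef_pos: [0.5768, 0.1129, 0.0331]
tool_rot: [0.709, 0.705, 0.0, -0.0]
ft_force: [0.3, -0.0, -0.9]
grip_width: 0.0439
grasp_force: 61.4
```

Call:
step_arm(targets="-1 0 0.002 0 0 0 0;-1 0 0.002 0 0 0 0;-1 0 0.002 0 0 0 0")

```text
clock: 15.83
eef_pos: [0.5768, 0.1137, 0.0331]
tool_rot: [0.709, 0.705, 0.0, -0.0]
ft_force: [0.5, -0.3, -1.7]
grip_width: 0.0442
grasp_force: 61.4
```

Call:
step_arm(targets="-1 0 0.002 0 0 0 0;-1 0 0.002 0 0 0 0;-1 0 0.002 0 0 0 0")

```text
clock: 16.08
eef_pos: [0.5768, 0.1145, 0.0331]
tool_rot: [0.709, 0.705, 0.0, -0.0]
ft_force: [-0.7, 0.2, -1.3]
grip_width: 0.0443
grasp_force: 61.4
```

```bash
python3 q.py
```

```text
[[348.625  234.375    0.5544   0.1315]
 [342.875  250.125    0.5992   0.1266]
 [355.125  253.875    0.6014   0.1536]
 [354.625  264.125    0.6271   0.1567]
 [411.625  276.375    0.6237   0.2742]
 [413.875  238.375    0.5253   0.2722]
 [361.375  227.375    0.5272   0.1559]
 [358.875  235.625    0.5515   0.154 ]]
[-0.113   0.553  -1.3555  0.0622 -0.0351 -0.01  ] [0.5768 0.1145 0.0332]
```

Call:
step_arm(targets="-1 0 0.002 0 0 0 0;-1 0 0.002 0 0 0 0;-1 0 0.002 0 0 0 0")

```text
clock: 16.58
eef_pos: [0.5768, 0.1155, 0.0331]
tool_rot: [0.709, 0.705, -0.0, 0.0]
ft_force: [0.2, -0.1, -0.4]
grip_width: 0.0442
grasp_force: 61.4
```

Call:
step_arm(targets="-1 0 0.001 0 0 0 0;-1 0 0.001 0 0 0 0;-1 0 0.001 0 0 0 0")

```text
clock: 16.83
eef_pos: [0.5767, 0.1157, 0.0331]
tool_rot: [0.709, 0.705, -0.0, 0.0]
ft_force: [0.2, -0.6, -0.6]
grip_width: 0.044
grasp_force: 61.4
```

Call:
step_arm(targets="-1 0 0.001 0 0 0 0;-1 0 0.001 0 0 0 0;-1 0 0.001 0 0 0 0")

```text
clock: 17.08
eef_pos: [0.5766, 0.1158, 0.033]
tool_rot: [0.709, 0.705, -0.001, 0.0]
ft_force: [-0.6, -2.9, -1.3]
grip_width: 0.0441
grasp_force: 61.4
```

Contact with the stop at -2.9 N. I'll back off slightly and lower the tongue side until the plate is flat.

Call:
step_arm(targets="-1 0 -0.001 -0.001 0 0 0;-1 0 -0.001 -0.002 0 0 0;-1 0 -0.001 -0.002 0 0 0")

```text
clock: 17.33
eef_pos: [0.5767, 0.1158, 0.0324]
tool_rot: [0.709, 0.705, -0.0, 0.0]
ft_force: [-1.4, -3.5, 1.2]
grip_width: 0.044
grasp_force: 61.6
```

```bash
python3 q.py
```

```text
[[349.375  234.375    0.5539   0.1331]
 [343.125  249.875    0.5985   0.127 ]
 [355.375  254.125    0.6019   0.1542]
 [355.625  264.625    0.6277   0.1589]
 [412.375  276.625    0.6239   0.2758]
 [414.875  238.625    0.5254   0.2744]
 [361.625  227.875    0.5284   0.1567]
 [359.375  235.875    0.5519   0.1552]]
[-1.6366 -3.813   1.7662 -0.7281  0.2806 -0.0399] [0.5767 0.1158 0.0324]
```

Call:
step_arm(targets="-1 0 0 -0.001 0 0 0;-1 0 0 -0.002 0 0 0;-1 0 0 -0.002 0 0 0")

```text
clock: 17.83
eef_pos: [0.5768, 0.1158, 0.0314]
tool_rot: [0.709, 0.705, -0.0, 0.0]
ft_force: [-2.1, -4.8, 3.6]
grip_width: 0.0439
grasp_force: 61.8
```

```bash
python3 q.py
```

```text
[[349.375  234.375    0.5539   0.1331]
 [343.125  249.875    0.5985   0.127 ]
 [355.625  254.125    0.6018   0.1547]
 [355.375  264.625    0.6278   0.1584]
 [412.625  275.875    0.6219   0.2761]
 [413.625  237.125    0.522    0.2714]
 [361.625  227.875    0.5284   0.1567]
 [359.125  236.125    0.5527   0.1547]]
[-2.1685 -4.3009  4.2185 -0.7733  0.4261 -0.0194] [0.5768 0.1158 0.0314]
```

The paddle end starts to rise, so the plate was flat at TCP z≈0.033. I'll go back there and release.

Call:
step_arm(targets="-1 0 0 0.003 0 0 0;-1 0 0 0.003 0 0 0;-1 0 0 0.003 0 0 0")

```text
clock: 18.33
eef_pos: [0.5768, 0.1158, 0.0323]
tool_rot: [0.709, 0.705, -0.0, 0.0]
ft_force: [-0.4, -4.0, -0.6]
grip_width: 0.0437
grasp_force: 61.4
```

```bash
python3 q.py
```

```text
[[349.125  234.625    0.5548   0.1327]
 [343.125  249.875    0.5985   0.127 ]
 [355.625  254.125    0.6018   0.1547]
 [355.125  264.375    0.6274   0.1578]
 [412.125  276.875    0.6246   0.2753]
 [414.875  238.375    0.5247   0.2743]
 [361.625  227.875    0.5284   0.1567]
 [359.375  235.875    0.5519   0.1552]]
[-0.3428 -4.429  -0.524  -0.836  -0.0392 -0.0655] [0.5768 0.1158 0.0324]
```

Call:
step_arm(targets="0.3 0 0 0 0 0 0;0.6 0 0 0 0 0 0;1 0 0 0 0 0 0;1 0 0 0 0 0 0;1 0 0 0 0 0 0;1 0 0 0 0 0 0;1 0 0 0 0 0 0;1 0 0 0 0 0 0")

```text
clock: 19.25
eef_pos: [0.5768, 0.1161, 0.0327]
tool_rot: [0.709, 0.705, 0.0, -0.0]
ft_force: [0.2, 0.0, 0.1]
grip_width: 0.0855
grasp_force: 0.0
```

Call:
step_arm(targets="1 0 0 0.02 0 0 0;1 0 0 0.06 0 0 0;1 0 0 0.12 0 0 0;1 0 0 0.2 0 0 0;1 0 0 0.26 0 0 0;1 0 -0.08 0.26 0 0 0;1 -0.05 -0.16 0.26 0 0 0;1 -0.1 -0.24 0.26 0 0 0;1 -0.15 -0.32 0.26 0 0 0;1 -0.2 -0.4 0.26 0 0 0")

```text
clock: 20.08
eef_pos: [0.4874, -0.0666, 0.1635]
tool_rot: [0.709, 0.706, 0.0, 0.0]
ft_force: [0.3, -0.8, -0.3]
grip_width: 0.0854
grasp_force: 0.0
```

Call:
step_arm(targets="1 -0.05 -0.08 0 0 0 0;1 -0.1 -0.16 0 0 0 0;1 -0.15 -0.24 0 0 0 0;1 -0.15 -0.32 0 0 0 0;1 -0.15 -0.32 0 0 0 0;1 -0.15 -0.32 0 0 0 0")

```text
clock: 20.58
eef_pos: [0.4128, -0.2287, 0.1638]
tool_rot: [0.711, 0.703, 0.0, 0.001]
ft_force: [0.7, 0.9, 0.8]
grip_width: 0.0854
grasp_force: 0.0
```

```bash
python3 q.py; python3 - <<'E'
from h import *
s=bot.camera("scene");t=bot.camera("top")
print(poly(t,(150,155,250,227),silver)[0].tolist())
a=cv2.resize(s[200:310,320:440],(480,440),interpolation=2);b=cv2.resize(t[155:227,150:240],(315,252),interpolation=2)
cv2.imwrite("pics/g5.png",np.hstack([a,cv2.copyMakeBorder(b,0,188,0,0,0)])[:,:,::-1])
E
```

```text
[[324.125  229.875    0.5573   0.0764]
 [320.875  244.875    0.599    0.078 ]
 [355.125  253.875    0.6014   0.1536]
 [355.375  264.625    0.6278   0.1584]
 [412.125  276.875    0.6246   0.2753]
 [414.625  238.875    0.5262   0.2739]
 [367.375  227.625    0.5241   0.1691]
 [361.375  228.375    0.53     0.1563]
 [359.375  235.875    0.5519   0.1552]]
[ 0.1019  0.2194 -0.3534  0.0106  0.007   0.0231] [ 0.4137 -0.2242  0.1628]
[[167.875, 175.125], [166.125, 210.875], [210.125, 211.375], [211.125, 201.375], [240.375, 201.375], [240.375, 185.125], [211.875, 184.875], [211.125, 174.875]]
```

View pics/g5.png

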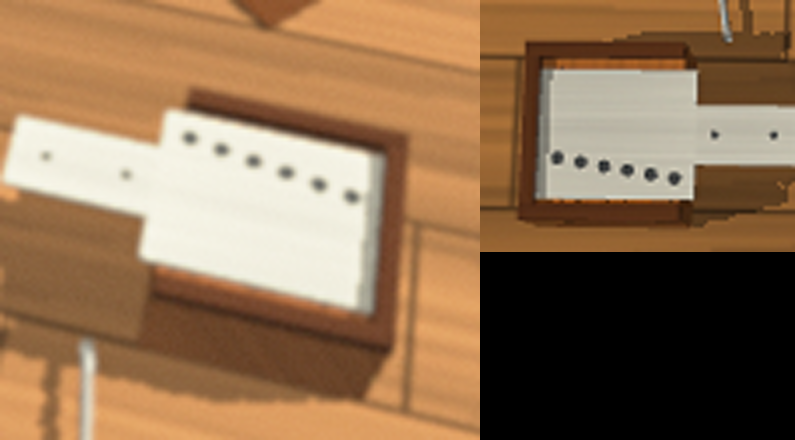

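The template lies flat between the rails with its end at the stop; the shaded strip at the right edge is the stop's shadow on the plate. The robot is clear, so I'm handing in.

```bash
python3 -c "
from workcell import bot
print(bot.job_done())"
```

```text
the job is handed in; nothing more can be done
None
```

I slid the template out over the board's edge with at most about 8 N shown on the wrist, pinched and lifted it by the tongue, laid it flat in the cradle against the end stop, released it and handed the job in.

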